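# Sugar lump into the striped mug with sprung tongs

## Task

Take the sugar tongs out of their holder in front of the sink, use them to pick the cube-shaped sugar lump off the chopping board and let it fall into the striped mug, then put the tongs back in their holder and let go. Touch the sugar only with the tongs, and leave the mint, the cinnamon stick and the plain mug where they are and the striped mug standing.

Things in the scene. Friction and masses are not known exactly. Their poses are not given: they have to be found in the camera images.
- tongs_grip (a point): Grip centre of the steel sugar tongs, which stand tips down in the holder; on their middle plane. z points up from tips to bow, y is the line along which the arms close. The bow tops out 37 mm above this point, the tips end 66 mm below. Grip plates, 18 mm wide in x, reach 17 mm above to 19 mm below it; over their outsides they measure 38 mm here when released. Weight 80 g.
- tongs_tips (a point): Middle between the tongs' tips, at their lower end, 66 mm below the grip centre. Each tip is an upright plate 16 mm wide in x, 15 mm high, 3 mm thick. The gap between the tips is 44 mm when released and shrinks 3 mm for each 1 mm squeezed at the grip; squeezing shut lowers the tips by 2 mm.
- tongs_left: The tongs' arm on their +y side; origin at the hinge, 32 mm above the grip centre. The arms are sprung apart: at the grip the spring pushes back with 6 N when released (38 mm over the plates) and 10 N when shut on an 18 mm part (30 mm); 20 N or more of grip shuts them.
- tongs_right: The tongs' arm on their -y side; origin at the hinge, 32 mm above the grip centre. Squeezed only a little, to 35 mm over the plates, the tongs are already held safely by their spring while the tips still stand about 34 mm apart; fully shut they measure 24 mm.
- holder_floor (a point): Centre of the inner floor of the fixed wooden tongs holder, a small trough with a flared mouth, 5 mm above the worktop. Its long axis is y. The pocket is 22 mm (x) by 60 mm (y) inside, and above 25 mm over the worktop it flares to 46 mm by 84 mm at the rim, 36 mm over the worktop. The tongs stand in it on this floor, closing direction along y.
- sugar_center (a point): Centre of the white sugar lump, a cube of 18 mm with its faces square to its own axes, 12 g, lying flat on the chopping board, one of three small things there, in any order.
- mint_center (a point): Centre of the white round mint, a disc 25 mm across and 9 mm high, on the chopping board; to be left alone.
- cinnamon_center (a point): Centre of the brown cinnamon stick, 58 mm long in x, 16 mm wide, 9 mm high, on the chopping board; to be left alone.
- board: The wooden chopping board, 200 x 300 x 18 mm with its handle, fixed; origin at the centre of its underside, its top is 18 mm above.
- striped_mug: The striped mug that narrows to its foot, 100 mm high, 90 mm across the rim, its handle at its -y side; loose, 0.35 kg. Origin on the worktop under the middle of mug and handle together; the cup's own axis lies 17.5 mm from it towards +y. z is up.
- striped_mug_mouth (a point): Centre of the striped mug's mouth, level with the rim, 100 mm above the worktop. The hollow is at least 60 mm across. The sink with its tall tap lies between the board and the mugs: carry things past in front of it, within 0.5 m of the robot, where nothing stands higher than the tongs.
- striped_mug_floor (a point): Point on the axis inside the striped mug, where the centre of a lump lying on its floor would be.
- plain_mug_mouth (a point): Centre of the mouth of the other mug, plain white and straight-sided, 93 mm high, 83 mm across, handle at its -y side; to be left alone.
- sugar: The sugar lump's body; origin at the centre of its underside.
Things that resemble listed ones, but are neither listed nor needed, are in the scene too. Of the things shaped like the part that bears tongs_grip, the bare steel one is meant.

How it is judged (in metres and radians):
On the way, in this order (a step that is already met when the one before it is completed fails the run):
1. the sugar lump is held up between the tips of both tongs arms, clear of the board (contact force between each of tongs_left, tongs_right and sugar above 0.1 N and height (world z) of sugar_center above 0.06 m), for 0.2 s.
2. the lump lies in the striped mug (distance between sugar_center and striped_mug_floor below 0.04 m), for 0.2 s.
At the end, for the whole second after the job is handed in: The sugar lump lies in the striped mug (centre within 40 mm of mid-floor), the mug upright within 0.1 rad; the tongs stand released and at rest in their holder (grip point within 30 mm of its centre sideways, under 90 mm above the worktop, lean under 0.45 rad) (distance between sugar_center and striped_mug_floor below 0.04 m and angle between striped_mug's own z axis and vertical below 0.1 rad and horizontal distance between tongs_grip and holder_floor below 0.03 m and height (world z) of tongs_grip below 0.09 m and angle between tongs_grip's own z axis and vertical below 0.45 rad and linear speed of tongs_left below 0.02 m/s); the robot touches nothing.
It fails at once if the fingers touch the sugar lump (contact force between the fingers and sugar above 0.1 N).
It fails at once if the mint is moved by more than 20 mm (distance of mint_center from where it was at the start of the episode above 0.02 m).
It fails at once if the cinnamon stick is moved by more than 20 mm (distance of cinnamon_center from where it was at the start of the episode above 0.02 m).
It fails at once if the plain mug is moved by more than 20 mm (distance of plain_mug_mouth from where it was at the start of the episode above 0.02 m).
It fails at once if the striped mug is tipped by more than 0.35 rad (angle between striped_mug's own z axis and vertical above 0.35 rad).
It also fails if it takes over 54 s, if anything falls off the work surface, if the arm or the gripper's body presses on something with over 40 N, if the wrist force passes 120 N, or if a joint passes its speed limit or range.

## Robot

A 6-joint arm with a two-finger parallel gripper is mounted at the origin on a cart in front of the work surface, level with it; the furniture and walls round the work are solid. World frame = base frame: x ahead of the robot, y to its left, z up, the work surface at z = 0. Lengths are in mm, angles in degrees, forces in N, time in s.
With the tool pointing down it reaches from about 325 to 775 mm from the base axis. Payload 5.5 kg.
Tool frame: the origin (TCP) lies at the very end of the fingers, on their centre line; the grasp point (between the pads) lies 19 mm behind it; z points along the fingers, y is the line along which they close (so a half turn about z gives the same grasp; the last joint's range is limited). The gripper opens to 88 mm and grips with 3 to 60 N. Pads are 20 mm wide; open, the fingers measure 115 mm over their backs; the gripper's body (75 mm by 178 mm) begins 61 mm behind the grasp point.
Start: joints at [-72.462, 5.22, 70.514, -0, 104.267, -3.249], TCP at [212.936, -560.959, 222.631] pointing down, gripper open.
Joint ranges: [-164.24, 164.24], [-49.07, 125.15], [9.68, 141.18], [-86.29, 266.29], [3.28, 154.24], [-151.56, 151.56]. Speed limits (degrees/s): [147.25, 147.25, 172.46, 180, 180, 180].

## Interface

Orientations are given as [roll, pitch, yaw] about the fixed x, y, z axes, in that order (R = Rz(yaw) Ry(pitch) Rx(roll)).
In Python, from rig import sense, capture, sign_off gives the robot as it stands.
- The arm moves only by the shell command python3 -m crank 'ROWS' [OPENING] [FORCE]. ROWS is JSON, a list of rows, each an object with "linear": the shift along the tool's x, y, z in mm, a list of three; "yaw": the turn about the tool's z in rad. In form: [{"linear": [tx, ty, tz], "yaw": yaw}, ...]. A call has 1 to 12 rows; each row shifts and turns the commanded pose from where the row before left it, along the tool's axes as they then stand; what a row does not reach is not made up. A row lasts 1/8 s, in which the tool goes at most 62.5 mm and 10.7 degrees, less where a joint would pass 70% of its speed; a pose out of reach is approached as far as the arm can. A call with a gripper value outside its range is refused whole. OPENING is the opening, from 0 (shut) to 1 (fully open), set as the call begins (- or left out, the last holds). The fingers move at their own pace and stop on an object; FORCE is the grip in N (left out, the last holds). Time passes only in rows, so rows that do not move let the fingers close. It gives the time, the measured TCP pose, the force, the opening and the grip force at its end, in the units of the state.
- sense(): the state, without advancing time (a new reading comes with each control period).
- capture(name): name is "side" or "top"; returns a dict with "img" (420x560x3 uint8, blue, green, red), "depth" (420x560 float32, mm along the optical axis (not along the pixel's ray), 0 where there is no reading), "fx", "fy", "cx", "cy" (pixels), "R" (3x3) and "t" (3): a world point X has camera coordinates R X + t. Camera axes: x right, y down, z forward; pixel columns grow to the right and rows downward; lengths in mm; the calibration is good to about 2 mm. A picture is of the moment at which its call begins.
- sign_off(): hands the job in; it is judged then, once.
The state is a dict: "time": time; "joint_positions": joint angles; "qvel": joint speeds; "tau": joint torques, N m; "ee_pos": TCP position; "tool_rot": TCP orientation; "force": force on the tool from outside, world axes, zero at the start; "moment": the same for the moment, N m; "opening": finger opening in mm; "grasp_force": force on a finger pad.
Only numpy, scipy, OpenCV 4.12 (cv2) and the standard library are available. Lean on these libraries where they do the work, as an engineer would, in place of code of your own. Each camera call takes 0.05 s, during which the arm holds its last target. There are 200 camera calls.

## Working session

There is one attempt and no reset: what is moved stays moved. The work goes in short steps, Python scripts to look and compute and a shell command to move; the robot and the scene stay as the last step left them, time stands still between calls to the robot, and variables do not carry over. Pictures are saved under pics/ and viewed, at most 10 in all, crops included, and the job is handed in when it is done.

```bash
mkdir -p pics
cat > h.py <<'E'
import numpy as np, cv2
from rig import sense, capture
def ray(c,u,v,z):
    R=np.array(c["R"]);t=np.array(c["t"])
    d=R.T@np.array([(u-c["cx"])/c["fx"],(v-c["cy"])/c["fy"],1]); o=-R.T@t
    return o+d*(z-o[2])/d[2]
def cloud(c):
    v,u=np.mgrid[:420,:560]; d=c["depth"]
    P=np.stack([(u-c["cx"])/c["fx"]*d,(v-c["cy"])/c["fy"]*d,d],-1)
    return (P-np.array(c["t"]))@np.array(c["R"])
E
python3 - <<'E'
from h import *
for n in("top","side"):
    c=capture(n); cv2.imwrite(f"pics/{n}0.png",c["img"]); print(n,c["fx"],c["cx"],c["cy"],np.round(c["R"],3).tolist(),np.round(c["t"]),-np.array(c["R"]).T@c["t"])
s=sense();print(s)
E
```

```text
top 439.2173429539801 277.47844957757104 202.27984600131072 [[0.007, -1.0, -0.003], [-0.982, -0.006, -0.191], [0.191, 0.004, -0.982]] [  37.  520. 1073.] [ 305.021789     35.02188096 1152.56943296]
side 533.1433729042009 279.4492071469436 208.42084437178616 [[-0.88, -0.474, -0.019], [-0.291, 0.572, -0.767], [0.375, -0.669, -0.642]] [ 473.  187. 1593.] [-126.44459204 1183.3833162  1174.68942849]
{'time': 0.1, 'joint_positions': array([-7.24622293e+01,  5.25768599e+00,  7.05739555e+01, -1.39191772e-04,
        1.04267114e+02, -3.24943605e+00]), 'qvel': array([ 0.0131855 , -0.02067505, -0.28027635, -0.03969632,  0.05910492,
       -0.05732771]), 'tau': array([ 4.07979271e-03, -4.47853661e+01, -4.07572353e+01,  6.99883397e-02,
        2.83820916e-02, -1.22176675e-04]), 'ee_pos': array([ 212.84897809, -560.69349276,  221.64163852]), 'tool_rot': array([-1.79901396e+02, -5.46301303e-03,  2.07871679e+01]), 'force': array([ 0.5392511 , -0.3713143 ,  0.01927432]), 'moment': array([0.01750567, 0.02769234, 0.01091861]), 'grasp_force': 0.0, 'opening': 87.8493177415938}
```

View pics/top0.png

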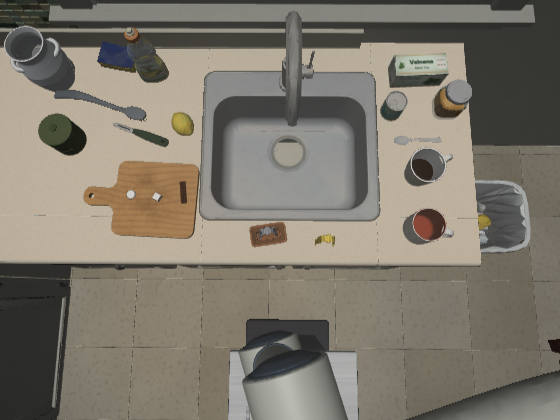

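View pics/side0.png

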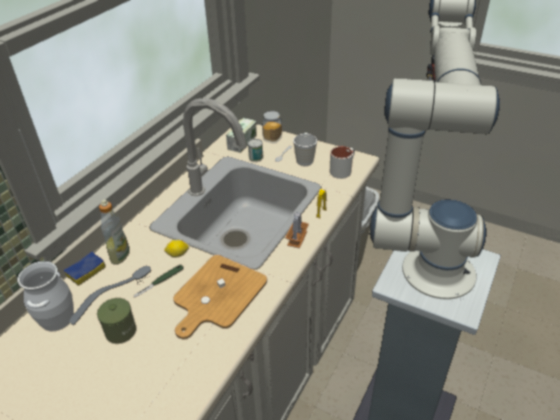

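The top view shows three pairs of lookalikes:
- **Tongs:** steel tongs in the wooden holder at (268,233), and yellow tongs at (325,240).
- **White things on the board:** a round one at (130,195) and a square one at (156,197). The cinnamon is at (183,192).
- **Mugs:** one at (428,167) and one at (430,225).

I'll check these in one close crop.

Run:
```python
from h import *
t=cv2.imread("pics/top0.png");s=cv2.imread("pics/side0.png")
def cr(i,u,v,w,h,W=400,H=300): return cv2.resize(i[v:v+h,u:u+w],(W,H),interpolation=cv2.INTER_CUBIC)
m=np.vstack([np.hstack([cr(t,236,205,120,60,400,200),cr(t,380,140,100,110,400,200)]),
 np.hstack([cr(t,110,165,100,75),cr(s,270,125,100,125)])]);cv2.imwrite("pics/mos.png",m)
c=capture("top");P=cloud(c);d=c["img"]
def pr(name,m):
    q=P[m];print(name,m.sum(),np.round(np.median(q,0)),np.round(q.min(0)),np.round(q.max(0)))
# board whites
hsv=cv2.cvtColor(d,cv2.COLOR_BGR2HSV)
w=((hsv[...,1]<60)&(hsv[...,2]>150)).astype(np.uint8);w[:165]=0;w[240:]=0;w[:,:110]=0;w[:,196:]=0
n,l,st,ce=cv2.connectedComponentsWithStats(w)
for i in range(1,n):
    if st[i,4]>10:
        cn,_=cv2.findContours((l==i).astype(np.uint8),0,2);u,v=ce[i]
        print(ce[i],st[i],cv2.minAreaRect(cn[0]),np.round(ray(c,u,v,36)),np.round(ray(c,u,v,27)),np.median(P[l==i],0))
# high points: mugs, holder
for nm,(a,b,e,f),z in(("far",(395,142,465,190),70),("near",(395,200,465,250),70),("holder",(245,215,292,250),25),("tongs",(245,215,292,250),60),("bow",(245,215,292,250),90),("yel",(305,225,345,255),12)):
    m=np.zeros((420,560),bool);m[b:f,a:e]=1;m&=(P[...,2]>z)&(c["depth"]>0)
    if m.any(): pr(nm,m)
np.set_printoptions(linewidth=250)
print(np.round(P[220:248,268,:]).astype(int).tolist())
```

```text
[113.28301887 174.25786164] [110 165   9  22 159] ((114.0, 175.5), (21.0, 8.0), 90.0) [595. 472.  36.] [597. 475.  27.] [6.04883986e+02 4.86058479e+02 3.66853723e-01]
[130.22641509 193.69811321] [127 190   8   9  53] ((130.25, 193.75), (7.071067810058594, 7.77817440032959), 45.0) [543. 423.  36.] [545. 427.  27.] [544.29374552 426.72851573  27.4002021 ]
[155.92857143 195.97619048] [152 192   9   9  42] ((155.92645263671875, 195.9558563232422), (6.002450466156006, 6.516945838928223), 30.963754653930664) [537. 356.  36.] [539. 359.  27.] [537.61364787 356.35264515  35.65980988]
[141.27164179 234.16119403] [110 207  86  33 335] ((152.5, 223.0), (85.0, 32.0), 0.0) [438. 388.  36.] [439. 391.  27.] [433.81024545 417.56641664   0.56943892]
far 531 [ 621. -349.   92.] [ 563. -402.   70.] [ 651. -288.  105.]
near 398 [ 453. -344.   86.] [ 418. -394.   70.] [ 500. -287.   98.]
holder 606 [438.  64.  36.] [409.  18.  25.] [471. 113. 112.]
tongs 119 [439.  64. 104.] [428.  43.  61.] [451.  86. 112.]
bow 93 [439.  64. 105.] [429.  48.  91.] [448.  82. 112.]
yel 135 [422. -77.  97.] [ 413. -104.   17.] [432. -60. 106.]
[[481, 65, 4], [479, 65, 1], [476, 65, 0], [473, 65, 3], [465, 64, 38], [463, 64, 36], [461, 64, 35], [448, 62, 108], [446, 62, 108], [443, 62, 106], [441, 62, 107], [438, 62, 108], [436, 62, 107], [433, 62, 111], [431, 62, 106], [441, 64, 6], [438, 64, 7], [436, 64, 4], [433, 64, 5], [428, 64, 26], [426, 64, 25], [423, 64, 31], [420, 64, 34], [417, 63, 37], [414, 63, 40], [415, 64, 1], [413, 64, 0], [410, 64, 3]]
```

View pics/mos.png

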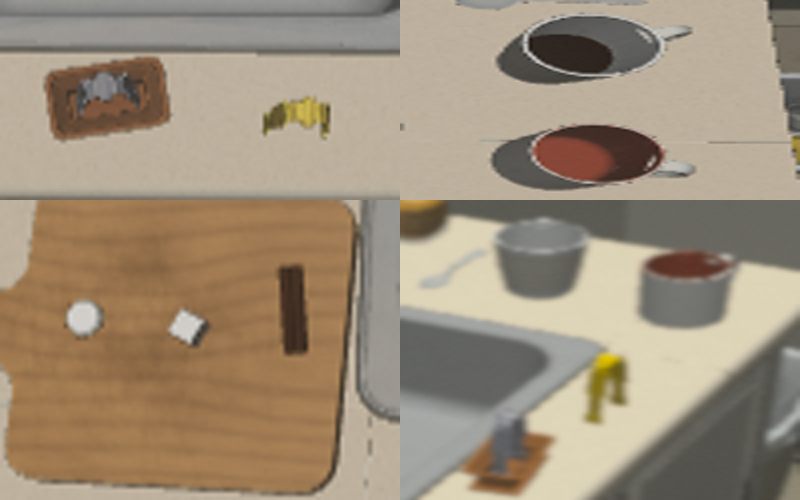

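The crop gives these choices:
- **Tongs:** the steel pair is in the wooden holder, turned by a few degrees. The yellow pair at (325,240) is the decoy.
- **Lump:** the sugar is the square one, top-view pixel (156,196). The mint is the round one at (130,194).
- **Mug:** the far one at (428,167) tapers to its foot. The near one at (430,225) looks straight-sided.

Next I'll measure the angles and rims.

```bash
cat >> h.py <<'E'
def axis(c,contour,z):
    return np.array([ray(c,p[0][0],p[0][1],z)[:2] for p in contour],np.float32)
E
python3 - <<'E'
from h import *
np.set_printoptions(suppress=True,precision=1)
def up(c,k=8):
    return cv2.resize(c["img"],None,fx=k,fy=k,interpolation=cv2.INTER_CUBIC)
for n in("top","side"):
    c=capture(n);P=cloud(c);k=8;U=up(c);g=cv2.cvtColor(U,cv2.COLOR_BGR2HSV)
    sl=lambda u:(u+.5)/k-.5
    def proj(X):
        q=np.array(c["R"])@X+c["t"];return q[0]/q[2]*c["fx"]+c["cx"],q[1]/q[2]*c["fy"]+c["cy"]
    def comp(m,X,w):
        u,v=proj(np.array(X,float));M=np.zeros(m.shape,np.uint8);a=slice(int((v-w)*k),int((v+w)*k)),slice(int((u-w)*k),int((u+w)*k))
        M[a]=m[a];cn,_=cv2.findContours(M,0,1);return max(cn,key=cv2.contourArea)
    white=((g[...,1]<70)&(g[...,2]>150)).astype(np.uint8)
    for nm,X,z in(("sugar",[538,357,30],36),("mint",[544,426,23],27)):
        try:
            q=axis(c,sl(comp(white,X,9).astype(float)),z);print(n,nm,cv2.minAreaRect(q),cv2.boundingRect(q))
        except Exception as e: print(n,nm,e)
    for nm,X in(("far",[615,-340]),("near",[455,-340])):
        d=(np.hypot(P[...,0]-X[0],P[...,1]-X[1])<58)&(c["depth"]>0)&(P[...,2]>60)
        zt=np.percentile(P[d][:,2],98); r=d&(P[...,2]>zt-9); q=P[r][:,:2].astype(np.float32)
        q2=q[q[:,1]>X[1]-40]
        print(n,nm,"z",zt,r.sum(),"ellipse",cv2.fitEllipse(q2),"enc",cv2.minEnclosingCircle(q2))
    for nm,X,zl,zh,rr in(("holder",(438,64),30,42,60),("tongs",(438,64),60,96,40),("bow",(438,64),98,115,40)):
        d=(np.hypot(P[...,0]-X[0],P[...,1]-X[1])<rr)&(P[...,2]>zl)&(P[...,2]<zh)&(c["depth"]>0)
        q=P[d][:,:2].astype(np.float32)
        if len(q)>5: print(n,nm,len(q),cv2.minAreaRect(q),q.mean(0))
    d=(np.hypot(P[...,0]-438,P[...,1]-64)<60)&(P[...,2]>30)&(P[...,2]<42)
    ym=((g[...,0]<18)&(g[...,1]>90)).astype(np.uint8)
    try:
        q=axis(c,sl(comp(ym,[438,64,36],24).astype(float)),36);print(n,"holdercol",cv2.minAreaRect(q))
    except Exception as e: print(e)
    if n=="top":
        dk=((g[...,2]<100)).astype(np.uint8);q=axis(c,sl(comp(dk,[555,290,25],18).astype(float)),27);print("cinn",cv2.minAreaRect(q))
E
```

```text
top sugar ((537.326416015625, 356.3489685058594), (17.49955177307129, 18.459117889404297), 62.79757308959961) (525, 345, 24, 23)
top mint ((544.8961791992188, 426.8009948730469), (22.47224998474121, 21.405305862426758), 0.33711281418800354) (533, 416, 24, 22)
top far z 102.73144045678868 233 ellipse ((607.9844360351562, -332.140869140625), (84.63758850097656, 86.89555358886719), 46.353111267089844) enc ((608.2066040039062, -337.1958923339844), 49.294776916503906)
top near z 95.50776516219629 193 ellipse ((459.36749267578125, -328.61737060546875), (79.40187072753906, 80.8075942993164), 153.3559112548828) enc ((459.7597961425781, -333.6899108886719), 46.76335525512695)
top holder 401 ((439.4799499511719, 64.24923706054688), (53.90887451171875, 91.84950256347656), 8.760720252990723) [439.2  64.3]
top tongs 32 ((439.7295837402344, 64.3873291015625), (17.823421478271484, 41.07258224487305), 9.749433517456055) [438.9  62.4]
top bow 82 ((439.9041442871094, 64.20367431640625), (18.951770782470703, 29.62281036376953), 21.74076271057129) [439.2  64.8]
top holdercol ((440.17657470703125, 64.333
[... 657 characters left out ...]
z 94.10696896389847 97 ellipse ((458.0481872558594, -326.1528625488281), (78.27054595947266, 81.28946685791016), 33.89521026611328) enc ((457.72296142578125, -328.7292175292969), 46.27092742919922)
side holder 150 ((437.68524169921875, 66.72533416748047), (53.942867279052734, 95.3853759765625), 9.90517520904541) [434.1  69.7]
side tongs 73 ((437.2120666503906, 68.46330261230469), (17.92413330078125, 51.6739387512207), 9.606854438781738) [435.6  73.6]
side bow 35 ((436.48480224609375, 68.4679946899414), (18.625282287597656, 25.25910186767578), 27.120107650756836) [436.7  70.4]
side holdercol ((434.5843200683594, 79.65774536132812), (57.888545989990234, 117.70777893066406), 10.337091445922852)
```

The far mug is the striped one: its rim is at 100 mm and it is about 88 mm across. Measured positions, averaged over both views:

| Thing | Position (x, y) in mm | Yaw |
|---|---|---|
| Holder | (439, 65) | +9° |
| Sugar | (536, 358) | −27° |
| Striped mug mouth | (607, −330) | – |

Setting out.

```bash
cat > d.py <<'E'
import sys
from h import *
x,y,z,w=map(float,sys.argv[1:5]); s=sense(); p=s["ee_pos"]; a=np.radians(s["tool_rot"][2])
dw=(w-s["tool_rot"][2]+180)%360-180; dx,dy=x-p[0],y-p[1]
def t(a): return [round(float(v),1) for v in(dx*np.cos(a)+dy*np.sin(a), dx*np.sin(a)-dy*np.cos(a), p[2]-z)]
print("t",round(s["time"],2),"pos",np.round(p,1),"rpy",np.round(s["tool_rot"],1),"F",np.round(s["force"],1),"open",round(s["opening"],1),"gf",round(s["grasp_force"],1))
print("yaw rad",round(-np.radians(dw),3),"| now-axes",t(a),"| after-yaw axes",t(np.radians(w)), "j6",round(s["joint_positions"][5]))
E
python3 -m crank '[{"linear":[0,0,0],"yaw":0.103},{"linear":[0,0,0],"yaw":0.103},{"linear":[20,-36,0],"yaw":0},{"linear":[20,-36,0],"yaw":0},{"linear":[20,-36,0],"yaw":0},{"linear":[20,-36,0],"yaw":0},{"linear":[20,-36,0],"yaw":0},{"linear":[20,-36,0],"yaw":0},{"linear":[20,-36,0],"yaw":0},{"linear":[20,-36,0],"yaw":0},{"linear":[20,-36,0],"yaw":0},{"linear":[20,-36,0],"yaw":0}]' 1 20
python3 d.py 439 65 140 9
```

```text
time: 1.75
ee_pos: [354.5, -172.9, 222.7]
tool_rot: [180.0, -0.0, 9.0]
force: [1.0, 0.4, -0.2]
opening: 87.5
grasp_force: 0.0
t 1.75 pos [ 354.5 -172.9  222.7] rpy [180.  -0.   9.] F [ 1.   0.4 -0.2] open 87.5 gf 0.0
yaw rad -0.0 | now-axes [120.6, -221.8, 82.7] | after-yaw axes [120.7, -221.7, 82.7] j6 50
```

```bash
python3 -m crank '[{"linear":[20,-36,0],"yaw":0},{"linear":[20,-36,0],"yaw":0},{"linear":[20,-36,0],"yaw":0},{"linear":[20,-36,0],"yaw":0},{"linear":[20,-36,0],"yaw":0},{"linear":[10,-20,30],"yaw":0},{"linear":[0,0,25],"yaw":0},{"linear":[0,0,25],"yaw":0},{"linear":[0,0,0],"yaw":0},{"linear":[0,0,0],"yaw":0}]' >/dev/null
python3 d.py 439 65 54 9
```

```text
t 3.0 pos [432.   40.5 143.8] rpy [ 1.8e+02 -1.0e-01  9.0e+00] F [ 0.1 -0.2  0.4] open 87.6 gf 0.0
yaw rad -0.0 | now-axes [10.7, -23.1, 89.8] | after-yaw axes [10.8, -23.1, 89.8] j6 82
```

```bash
python3 -m crank '[{"linear":[5,-12,0],"yaw":0},{"linear":[6,-11,0],"yaw":0},{"linear":[0,0,0],"yaw":0},{"linear":[0,0,25],"yaw":0},{"linear":[0,0,25],"yaw":0},{"linear":[0,0,20],"yaw":0},{"linear":[0,0,15],"yaw":0},{"linear":[0,0,5],"yaw":0},{"linear":[0,0,0],"yaw":0},{"linear":[0,0,0],"yaw":0}]' >/dev/null
python3 d.py 439 65 54 9
python3 - <<'E'
from h import *
s=capture("side")["img"];t=capture("top")["img"]
cv2.imwrite("pics/a.png",np.hstack([cv2.resize(s[170:270,230:350],(480,400),interpolation=2),cv2.resize(t[190:270,230:300],(320,400),interpolation=2)]))
E
```

```text
t 4.25 pos [439.5  65.1  53.6] rpy [ 1.8e+02 -1.0e-01  9.0e+00] F [-0.7  0.6 -0.1] open 87.9 gf 0.0
yaw rad -0.0 | now-axes [-0.5, -0.0, -0.4] | after-yaw axes [-0.5, -0.0, -0.4] j6 85
```

View pics/a.png

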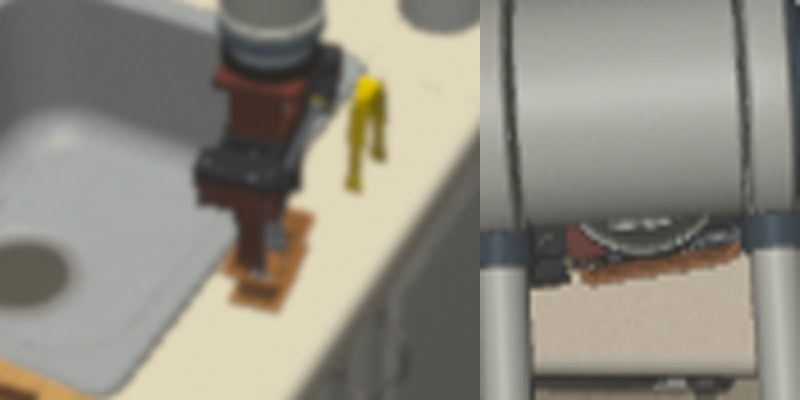

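In the side view at about (250,250) the fingers straddle the steel tongs, clear of the holder. Now I'll squeeze to 35 mm.

```bash
python3 -m crank '[{"linear":[0,0,0],"yaw":0},{"linear":[0,0,0],"yaw":0},{"linear":[0,0,0],"yaw":0},{"linear":[0,0,0],"yaw":0},{"linear":[0,0,0],"yaw":0},{"linear":[0,0,0],"yaw":0},{"linear":[0,0,0],"yaw":0},{"linear":[0,0,0],"yaw":0}]' 0.397 20
python3 d.py 439 65 180 9
```

```text
time: 5.35
ee_pos: [438.9, 65.0, 52.5]
tool_rot: [-180.0, 0.0, 9.0]
force: [0.5, 0.2, -0.4]
opening: 34.9
grasp_force: 5.4
t 5.35 pos [438.9  65.   52.5] rpy [-180.    0.    9.] F [ 0.5  0.2 -0.4] open 34.9 gf 5.4
yaw rad -0.0 | now-axes [0.1, 0.0, -127.5] | after-yaw axes [0.1, 0.0, -127.5] j6 85
```

```bash
python3 -m crank '[{"linear":[0,0,-6],"yaw":0},{"linear":[0,0,-12],"yaw":0},{"linear":[0,0,-18],"yaw":0},{"linear":[0,0,-20],"yaw":0},{"linear":[0,0,-20],"yaw":0},{"linear":[0,0,-20],"yaw":0},{"linear":[0,0,-20],"yaw":0},{"linear":[0,0,-10],"yaw":0},{"linear":[0,0,0],"yaw":0},{"linear":[0,0,0],"yaw":0}]' >/dev/null
python3 d.py 536 358 178 -27
python3 - <<'E'
from h import *
c=capture("side");s=c["img"]
P=cloud(c);m=(np.hypot(P[...,0]-439,P[...,1]-65)<45)&(P[...,2]>110)&(P[...,2]<170);print(m.sum())
cv2.imwrite("pics/b.png",cv2.resize(s[150:270,230:350],(600,600),interpolation=2))
E
```

```text
t 6.6 pos [438.6  65.  177.7] rpy [-1.8e+02  1.0e-01  9.0e+00] F [ 1.4  0.2 -1.8] open 34.9 gf 5.3
yaw rad 0.628 | now-axes [141.9, -274.2, -0.3] | after-yaw axes [-46.3, -305.3, -0.3] j6 85
60
```

View pics/b.png

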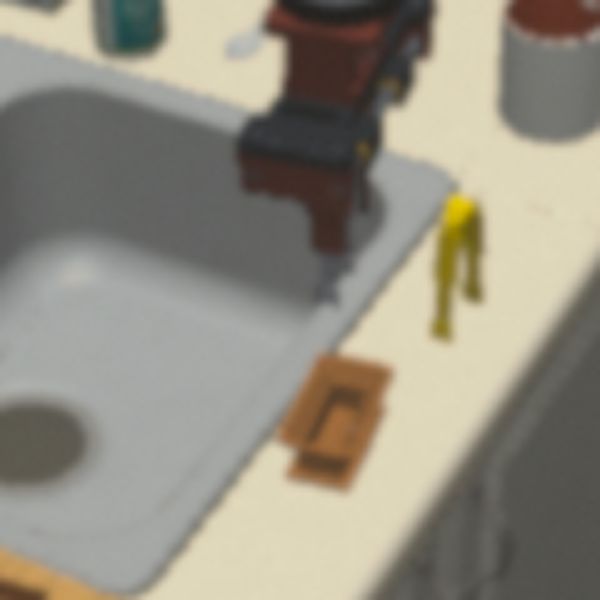

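The tongs hang between the fingers at about (325,290) and the holder at (340,430) is empty. At yaw −27° joint 6 would sit at its limit, so I'll use the equivalent +63°.

```bash
python3 -m crank '[{"linear":[0,0,0],"yaw":-0.1},{"linear":[0,0,0],"yaw":-0.106},{"linear":[0,0,0],"yaw":-0.106},{"linear":[0,0,0],"yaw":-0.106},{"linear":[0,0,0],"yaw":-0.106},{"linear":[0,0,0],"yaw":-0.106},{"linear":[0,0,0],"yaw":-0.106},{"linear":[0,0,0],"yaw":-0.106},{"linear":[0,0,0],"yaw":-0.1},{"linear":[0,0,0],"yaw":0},{"linear":[0,0,0],"yaw":0}]' >/dev/null
python3 d.py 536 358 178 63
```

```text
t 8.03 pos [438.8  65.  178.2] rpy [-180.     0.    62.8] F [-0.4  0.5  0.3] open 34.8 gf 5.3
yaw rad -0.003 | now-axes [305.1, -47.2, 0.2] | after-yaw axes [305.2, -46.4, 0.2] j6 31
```

```bash
python3 -m crank '[{"linear":[15,-2,0],"yaw":0},{"linear":[35,-5,0],"yaw":0},{"linear":[35,-5,0],"yaw":0},{"linear":[35,-5,0],"yaw":0},{"linear":[35,-6,0],"yaw":0},{"linear":[35,-6,0],"yaw":0},{"linear":[35,-6,0],"yaw":0},{"linear":[35,-5,0],"yaw":0},{"linear":[30,-4,0],"yaw":0},{"linear":[15,-2,0],"yaw":0},{"linear":[0,0,0],"yaw":0},{"linear":[0,0,0],"yaw":0}]' >/dev/null
python3 d.py 536 358 100 63
```

```text
t 9.53 pos [536.6 357.  178.7] rpy [180.    0.   62.9] F [ 0.5 -0.4  0. ] open 35.1 gf 5.3
yaw rad -0.001 | now-axes [0.7, -1.0, 78.7] | after-yaw axes [0.7, -1.0, 78.7] j6 58
```

```bash
python3 -m crank '[{"linear":[0,-1,15],"yaw":0},{"linear":[0,0,22],"yaw":0},{"linear":[0,0,22],"yaw":0},{"linear":[0,0,15],"yaw":0},{"linear":[0,0,4],"yaw":0},{"linear":[0,0,0],"yaw":0},{"linear":[0,0,0],"yaw":0}]' >/dev/null
python3 d.py 536 358 70.5 63
python3 - <<'E'
from h import *
s=capture("side")["img"];t=capture("top")["img"]
cv2.imwrite("pics/c.png",np.hstack([cv2.resize(s[235:315,180:260],(480,480),interpolation=2),cv2.resize(t[160:240,130:182],(312,480),interpolation=2)]))
E
```

```text
t 10.4 pos [536.2 358.3 101.9] rpy [ 1.799e+02 -1.000e-01  6.300e+01] F [ 0.   0.3 -0. ] open 35.0 gf 5.3
yaw rad -0.001 | now-axes [-0.4, -0.1, 31.4] | after-yaw axes [-0.4, -0.1, 31.4] j6 58
```

View pics/c.png

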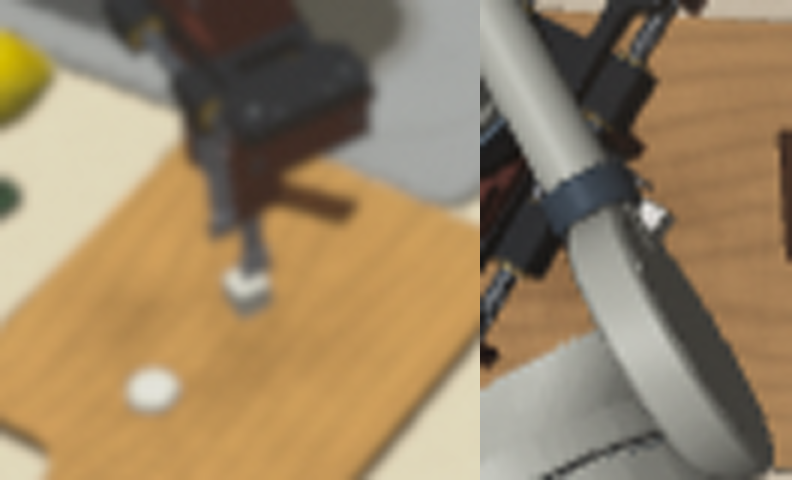

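Run:
```python
from h import *
c=capture("side")
a=np.radians(63);yd=np.array([-np.sin(a),np.cos(a),0])
def pj(X):
    q=np.array(c["R"])@X+c["t"];return np.round([(q[0]/q[2]*c["fx"]+c["cx"]-180)*6,(q[1]/q[2]*c["fy"]+c["cy"]-235)*6])
o=np.array([536.2-1.5,358.3+2,0])
for nm,s in(("tip-y",-18.5),("mid",0),("tip+y",18.5)): print(nm,pj(o+s*yd+[0,0,53.6]),pj(o+s*yd+[0,0,68.6]))
print("sugar top",pj(np.array([536,358,36])+[-1.5,2,0]))
P=cloud(c);v=range(275,283)
g=c["img"];
for r in range(272,284): print(r,[int(x) for x in P[r,218:228,2]],[int(x) for x in c["img"][r,218:228].mean(1)])
```

```text
tip-y [220. 231.] [217. 209.]
mid [239. 254.] [236. 232.]
tip+y [259. 277.] [256. 256.]
sugar top [243. 279.]
272 [66, 59, 100, 93, 86, 86, 17, 12, 19, 13] [81, 79, 73, 73, 81, 105, 132, 145, 147, 145]
273 [56, 53, 87, 86, 82, 81, 13, 16, 13, 17] [97, 99, 89, 80, 83, 106, 132, 145, 146, 144]
274 [22, 15, 82, 81, 85, 80, 14, 15, 14, 19] [117, 117, 100, 82, 83, 103, 131, 142, 144, 143]
275 [17, 14, 78, 78, 77, 71, 14, 17, 13, 13] [133, 127, 105, 84, 83, 104, 130, 141, 143, 143]
276 [17, 11, 78, 76, 74, 73, 68, 14, 15, 17] [141, 132, 110, 90, 89, 104, 129, 140, 140, 143]
277 [10, 14, 74, 69, 70, 65, 60, 15, 18, 15] [141, 132, 115, 98, 94, 98, 115, 131, 139, 142]
278 [18, 9, 64, 67, 67, 61, 63, 13, 15, 14] [141, 134, 118, 100, 92, 93, 104, 122, 135, 141]
279 [16, 13, 63, 62, 61, 61, 55, 12, 15, 12] [156, 150, 123, 101, 97, 101, 109, 123, 134, 141]
280 [33, 35, 58, 62, 58, 56, 56, 13, 13, 20] [181, 178, 143, 119, 126, 136, 135, 134, 139, 142]
281 [32, 35, 55, 52, 56, 31, 31, 12, 14, 17] [196, 197, 172, 158, 170, 176, 162, 146, 143, 143]
282 [30, 36, 33, 31, 38, 36, 35, 13, 12, 16] [187, 203, 198, 193, 191, 182, 161, 145, 142, 143]
283 [36, 35, 29, 36, 31, 30, 31, 18, 20, 17] [160, 185, 194, 186, 168, 150, 136, 134, 139, 140]
```

The front tip shows at crop (255,277), where projection puts it, and the cube lies between the expected tip positions. I'll descend and shut.

```bash
python3 -m crank '[{"linear":[0,0,8],"yaw":0},{"linear":[0,0,9],"yaw":0},{"linear":[0,0,8],"yaw":0},{"linear":[0,0,6],"yaw":0},{"linear":[0,0,0],"yaw":0},{"linear":[0,0,0],"yaw":0},{"linear":[0,0,0],"yaw":0}]' >/dev/null
python3 d.py 536 358 70.5 63
```

```text
t 11.43 pos [536.  358.2  70.2] rpy [180.  -0.  63.] F [-0.5 -0.3 -1. ] open 34.9 gf 5.3
yaw rad -0.001 | now-axes [-0.2, 0.1, -0.3] | after-yaw axes [-0.2, 0.1, -0.3] j6 58
```

```bash
python3 -m crank '[{"linear":[0,0,0],"yaw":0},{"linear":[0,0,0],"yaw":0},{"linear":[0,0,0],"yaw":0},{"linear":[0,0,0],"yaw":0},{"linear":[0,0,0],"yaw":0},{"linear":[0,0,0],"yaw":0}]' 0.25 28 >/dev/null
python3 d.py 536 358 70.5 63
```

```text
t 12.18 pos [536.  358.1  70. ] rpy [180.  -0.  63.] F [-0.8 -0.1  1.8] open 29.8 gf 28.0
yaw rad -0.001 | now-axes [-0.1, 0.1, -0.5] | after-yaw axes [-0.1, 0.1, -0.5] j6 58
```

Stopped at 29.8 mm, which matches an 18 mm lump. Lifting.

```bash
python3 -m crank '[{"linear":[0,0,-6],"yaw":0},{"linear":[0,0,-14],"yaw":0},{"linear":[0,0,-20],"yaw":0},{"linear":[0,0,-25],"yaw":0},{"linear":[0,0,-25],"yaw":0},{"linear":[0,0,-25],"yaw":0},{"linear":[0,0,-25],"yaw":0},{"linear":[0,0,-20],"yaw":0},{"linear":[0,0,0],"yaw":0},{"linear":[0,0,0],"yaw":0}]' >/dev/null
python3 d.py 430 150 230 63
python3 - <<'E'
from h import *
c=capture("side");s=c["img"];P=cloud(c)
w=(s.min(2)>150)&(np.hypot(P[...,0]-536,P[...,1]-358)<30);print(w.sum(),np.median(P[w],0))
t=capture("top");P=cloud(t);m=(P[...,2]>150)&(t["depth"]>0)&(abs(P[...,1])<60)&(P[...,0]>450);print("tap min x",P[m].min(0),P[m].max(0))
cv2.imwrite("pics/d.png",cv2.resize(s[190:310,170:270],(500,600),interpolation=2))
E
```

```text
t 13.43 pos [535.7 358.  229.4] rpy [-180.    0.   63.] F [-0.2 -0.5 -0.9] open 29.6 gf 28.0
yaw rad -0.001 | now-axes [-233.3, 0.4, -0.6] | after-yaw axes [-233.3, 0.3, -0.6] j6 58
286 [534.93895462 357.24461435 618.13664448]
tap min x [647.20524363 -59.97301701 150.28096346] [1003.58993938   58.84139498  397.94099361]
```

View pics/d.png

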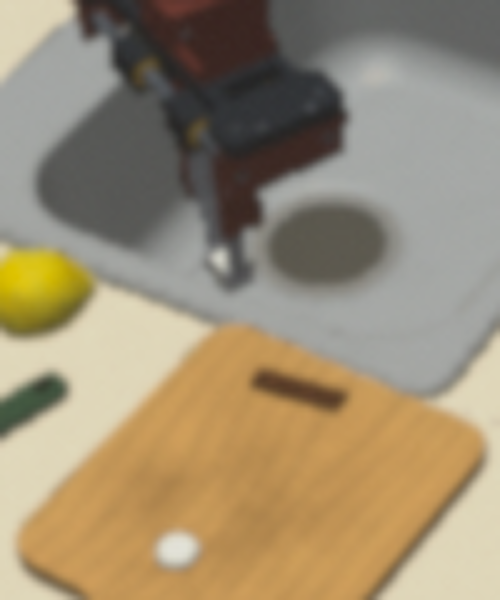

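The lump sits between the tips at (222,265). The mint at (178,550) and the cinnamon at (300,390) haven't moved. I'll carry it round in front of the sink.

```bash
python3 -m crank '[{"linear":[-12,0,0],"yaw":0},{"linear":[-25,0,0],"yaw":0},{"linear":[-32,0,0],"yaw":0},{"linear":[-32,0,0],"yaw":0},{"linear":[-32,0,0],"yaw":0},{"linear":[-32,0,0],"yaw":0},{"linear":[-32,0,0],"yaw":0},{"linear":[-30,4,0],"yaw":0},{"linear":[-30,12,0],"yaw":0},{"linear":[-30,15,0],"yaw":0},{"linear":[-30,15,0],"yaw":0},{"linear":[-30,15,0],"yaw":0}]' >/dev/null
python3 d.py 430 -150 230 63
```

```text
t 15.03 pos [431.5  19.9 229.2] rpy [-180.     0.    62.9] F [ 1.   1.  -1.3] open 29.8 gf 28.0
yaw rad -0.001 | now-axes [-152.0, 76.0, -0.8] | after-yaw axes [-152.0, 75.8, -0.8] j6 25
```

```bash
python3 -m crank '[{"linear":[-30,15,0],"yaw":0},{"linear":[-30,15,0],"yaw":0},{"linear":[-30,15,0],"yaw":0},{"linear":[-30,15,0],"yaw":0},{"linear":[-20,25,0],"yaw":0},{"linear":[-11,32,0],"yaw":0},{"linear":[-11,32,0],"yaw":0},{"linear":[-11,32,0],"yaw":0},{"linear":[-11,32,0],"yaw":0},{"linear":[-11,32,0],"yaw":0},{"linear":[-5,15,0],"yaw":0},{"linear":[0,0,0],"yaw":0}]' >/dev/null
python3 d.py 607 -330 133 63
```

```text
t 16.52 pos [ 572.4 -275.7  228.3] rpy [-179.9    0.    62.9] F [-0.5  0.5 -1. ] open 29.9 gf 28.0
yaw rad -0.002 | now-axes [-32.6, 55.5, 95.3] | after-yaw axes [-32.7, 55.4, 95.3] j6 -2
```

```bash
python3 -m crank '[{"linear":[-10,18,0],"yaw":0},{"linear":[-12,20,0],"yaw":0},{"linear":[-10,17,0],"yaw":0},{"linear":[0,0,0],"yaw":0},{"linear":[0,0,15],"yaw":0},{"linear":[0,0,20],"yaw":0},{"linear":[0,0,10],"yaw":0},{"linear":[0,0,0],"yaw":0},{"linear":[0,0,0],"yaw":0}]' >/dev/null
python3 d.py 607 -330 133 63
python3 - <<'E'
from h import *
s=capture("side")["img"];t=capture("top")["img"]
cv2.imwrite("pics/e.png",np.hstack([cv2.resize(s[90:190,260:360],(400,400),interpolation=2),cv2.resize(t[120:220,380:480],(400,400),interpolation=2)]))
E
```

```text
t 17.65 pos [ 607.5 -328.5  185.6] rpy [179.9   0.   63. ] F [-0.1  0.4 -1. ] open 29.6 gf 28.0
yaw rad -0.001 | now-axes [-1.6, 0.2, 52.6] | after-yaw axes [-1.6, 0.2, 52.6] j6 -4
```

View pics/e.png

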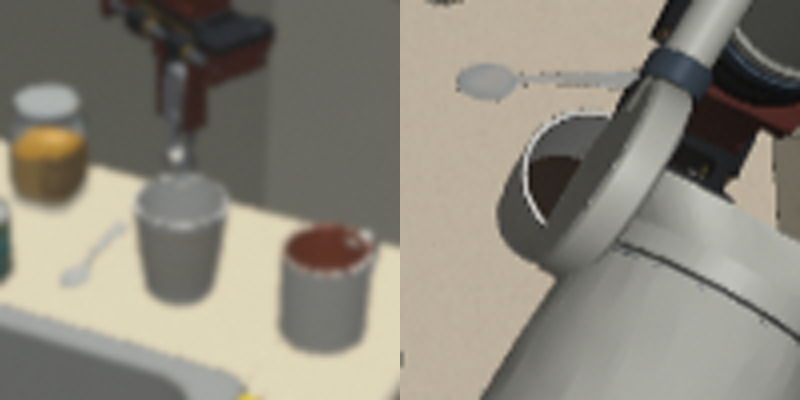

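The lump at (177,155) is above the tapered mug's mouth, centred at about (181,205). I'll lower it just into the mouth and release.

```bash
python3 -m crank '[{"linear":[-1,0,12],"yaw":0},{"linear":[0,0,15],"yaw":0},{"linear":[0,0,15],"yaw":0},{"linear":[0,0,8],"yaw":0},{"linear":[0,0,0],"yaw":0},{"linear":[0,0,0],"yaw":0}]' >/dev/null
python3 d.py 607 -330 133 63
```

```text
t 18.5 pos [ 607.2 -329.6  135.2] rpy [180.   0.  63.] F [ 1.3  0.2 -0.4] open 29.9 gf 28.0
yaw rad -0.001 | now-axes [-0.4, 0.0, 2.2] | after-yaw axes [-0.4, 0.0, 2.2] j6 -4
```

```bash
python3 -m crank '[{"linear":[0,0,0],"yaw":0},{"linear":[0,0,0],"yaw":0},{"linear":[0,0,0],"yaw":0},{"linear":[0,0,0],"yaw":0},{"linear":[0,0,0],"yaw":0}]' 0.397 20 >/dev/null
python3 d.py 607 -330 230 63
python3 -m crank '[{"linear":[0,0,-10],"yaw":0},{"linear":[0,0,-20],"yaw":0},{"linear":[0,0,-25],"yaw":0},{"linear":[0,0,-25],"yaw":0},{"linear":[0,0,-17],"yaw":0},{"linear":[0,0,0],"yaw":0}]' >/dev/null
python3 d.py 430 -150 230 63
```

```text
t 19.12 pos [ 606.9 -329.5  134.6] rpy [-180.   -0.   63.] F [ 0.7  0.8 -1.4] open 34.9 gf 5.3
yaw rad -0.001 | now-axes [-0.4, 0.3, -95.4] | after-yaw axes [-0.4, 0.3, -95.4] j6 -4
t 19.88 pos [ 607.5 -329.9  234.6] rpy [179.7   0.   63. ] F [-1.  -0.  -1.9] open 35.2 gf 5.3
yaw rad -0.001 | now-axes [79.5, -239.9, 4.6] | after-yaw axes [79.6, -239.8, 4.6] j6 -4
```

Going back towards the holder, then I'll check the mug from above.

```bash
python3 -m crank '[{"linear":[5,-15,0],"yaw":0},{"linear":[11,-32,0],"yaw":0},{"linear":[11,-32,0],"yaw":0},{"linear":[11,-32,0],"yaw":0},{"linear":[11,-32,0],"yaw":0},{"linear":[11,-32,0],"yaw":0},{"linear":[11,-32,0],"yaw":0},{"linear":[10,-33,0],"yaw":0},{"linear":[25,-18,0],"yaw":0},{"linear":[30,-15,0],"yaw":0},{"linear":[30,-15,0],"yaw":0},{"linear":[30,-15,0],"yaw":0}]' >/dev/null
python3 - <<'E'
from h import *
t=capture("top");i=t["img"];P=cloud(t)
a=i[145:190,405:450];w=(a.min(2)>140);print(w.sum())
s=capture("side")["img"]
cv2.imwrite("pics/f.png",np.hstack([cv2.resize(i[130:230,390:490],(500,500),interpolation=2),cv2.resize(s[125:185,270:330],(300,500),interpolation=2)]))
E
python3 d.py 439 65 178 9
```

```text
894
t 21.48 pos [425.8 -14.8 230.8] rpy [-179.9   -0.    63.2] F [ 0.8 -0.2 -0.3] open 35.3 gf 5.3
yaw rad 0.945 | now-axes [77.2, -24.2, 52.8] | after-yaw axes [25.5, -76.8, 52.8] j6 20
```

View pics/f.png

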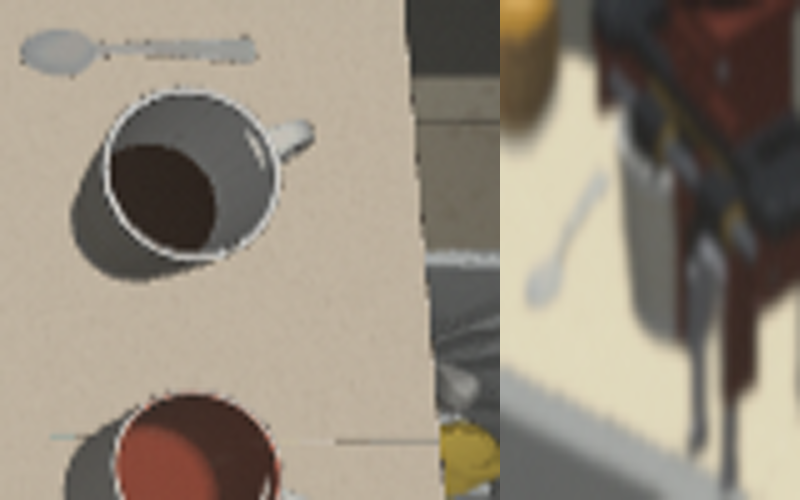

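Run:
```python
from h import *
np.set_printoptions(linewidth=220)
t=capture("top");P=cloud(t);i=t["img"]
m=(np.hypot(P[...,0]-607,P[...,1]+330)<36)
for r in range(154,184,2): print(r,[int(x) for x in P[r,408:446:2,2]],[int(x) for x in i[r,408:446:2].mean(1)])
# any new white blob?
a=cv2.imread("pics/top0.png");d=cv2.absdiff(a,i).max(2);d[240:]=0
n,l,st,ce=cv2.connectedComponentsWithStats((d>35).astype(np.uint8))
for k in range(1,n):
    if st[k,4]>6: print(st[k],ce[k].round(),i[l==k].mean(0).round(),a[l==k].mean(0).round())
```

```text
154 [0, 1, -1, 100, 79, 71, 66, 69, 64, 69, 67, 69, 75, 80, 86, 89, 98, 0, 2] [176, 173, 167, 176, 82, 84, 86, 88, 89, 92, 93, 93, 94, 94, 95, 96, 148, 175, 174]
156 [3, 1, 99, 73, 58, 56, 48, 52, 53, 57, 59, 62, 68, 75, 81, 89, 93, 101, 90] [177, 173, 192, 79, 83, 86, 88, 89, 92, 90, 93, 94, 94, 94, 96, 97, 106, 179, 190]
158 [2, -1, 100, 48, 40, 34, 41, 43, 43, 44, 51, 55, 65, 69, 76, 82, 91, 98, 101] [176, 136, 138, 82, 82, 82, 84, 87, 88, 95, 94, 95, 96, 96, 96, 95, 180, 98, 187]
160 [0, 95, 42, 38, 35, 36, 35, 38, 33, 39, 39, 50, 51, 62, 67, 80, 87, 91, 103] [169, 92, 75, 40, 40, 39, 39, 39, 38, 72, 97, 96, 95, 96, 95, 95, 98, 141, 193]
162 [62, 98, 35, 35, 31, 37, 40, 37, 34, 37, 34, 37, 48, 54, 65, 70, 80, 91, 97] [90, 113, 41, 40, 40, 40, 38, 37, 38, 38, 46, 99, 96, 95, 96, 95, 94, 159, 124]
164 [76, 97, 36, 35, 37, 36, 37, 33, 36, 37, 37, 38, 41, 50, 59, 68, 80, 87, 96] [75, 113, 42, 40, 40, 40, 39, 39, 38, 38, 38, 56, 99, 97, 94, 95, 95, 94, 81]
166 [74, 98, 38, 35, 37, 35, 33, 36, 36, 36, 32, 34, 36, 48, 57, 64, 76, 89, 99] [74, 77, 43, 41, 41, 40, 40, 38, 38, 38, 37, 37, 
[... 1503 characters left out ...]
63.] [146. 149. 149.]
[305 163  41   6  70] [325. 165.] [ 99. 105. 104.] [147. 150. 149.]
[ 259  167  115   73 2175] [328. 218.] [ 98. 103. 105.] [129. 143. 153.]
[281 169   8  50 106] [285. 197.] [84. 88. 88.] [145. 148. 148.]
[287 177  66  33 270] [341. 199.] [164. 172. 171.] [123. 124. 124.]
[275 184   9   8  42] [278. 188.] [181. 189. 188.] [149. 151. 151.]
[289 187  52  12 336] [312. 192.] [181. 189. 188.] [148. 150. 149.]
[152 192  11  10  60] [157. 196.] [ 75. 112. 149.] [154. 161. 168.]
[273 209   8   1   8] [276. 209.] [142. 150. 149.] [111. 113. 112.]
[349 209   5  11  31] [351. 214.] [85. 91. 91.] [143. 145. 145.]
[335 220  13   1  13] [341. 220.] [130. 137. 137.] [ 91.  98. 100.]
```

The mug holds a drink whose surface is at z≈36, which would hide a lump lying on the floor. There is no stray lump anywhere in the image and the tips look empty. Turning back to the holder's yaw.

```bash
python3 -m crank '[{"linear":[0,0,0],"yaw":0.1},{"linear":[0,0,0],"yaw":0.106},{"linear":[0,0,0],"yaw":0.106},{"linear":[0,0,0],"yaw":0.106},{"linear":[0,0,0],"yaw":0.106},{"linear":[0,0,0],"yaw":0.106},{"linear":[0,0,0],"yaw":0.106},{"linear":[0,0,0],"yaw":0.106},{"linear":[0,0,0],"yaw":0.1},{"linear":[0,0,0],"yaw":0},{"linear":[0,0,0],"yaw":0}]' >/dev/null
python3 d.py 439 65 178 9
python3 - <<'E'
from h import *
c=capture("side");P=cloud(c);p=sense()["ee_pos"]
m=(np.linalg.norm(P-[p[0],p[1],p[2]-45],axis=-1)<45)&(c["img"].min(2)>150);print("white near tips",m.sum())
E
```

```text
t 22.9 pos [426.1 -17.7 231.3] rpy [180.    0.    9.1] F [ 0.4  0.6 -0.3] open 35.0 gf 5.3
yaw rad 0.001 | now-axes [25.7, -79.6, 53.3] | after-yaw axes [25.6, -79.7, 53.3] j6 74
white near tips 0
```

```bash
python3 -m crank '[{"linear":[6,-20,0],"yaw":0},{"linear":[8,-25,0],"yaw":0},{"linear":[8,-25,0],"yaw":0},{"linear":[3.6,-9.7,15],"yaw":0.001},{"linear":[0,0,25],"yaw":0},{"linear":[0,0,25],"yaw":0},{"linear":[0,0,25],"yaw":0},{"linear":[0,0,20],"yaw":0},{"linear":[0,0,5],"yaw":0},{"linear":[0,0,0],"yaw":0},{"linear":[0,0,0],"yaw":0}]' >/dev/null
python3 d.py 438.9 65 54 9
```

```text
t 24.32 pos [439.6  65.5 117.8] rpy [ 1.8e+02 -1.0e-01  8.9e+00] F [-0.1  0.6 -0.5] open 35.1 gf 5.3
yaw rad -0.001 | now-axes [-0.8, 0.4, 63.8] | after-yaw axes [-0.8, 0.4, 63.8] j6 85
```

```bash
python3 -m crank '[{"linear":[0,0,12],"yaw":0},{"linear":[0,0,14],"yaw":0},{"linear":[0,0,10],"yaw":0},{"linear":[0,0,6],"yaw":0},{"linear":[0,0,0],"yaw":0},{"linear":[0,0,0],"yaw":0}]' >/dev/null
python3 d.py 438.9 65 54 9
python3 -m crank '[{"linear":[0,0,6],"yaw":0},{"linear":[0,0,6],"yaw":0},{"linear":[0,0,6],"yaw":0},{"linear":[0,0,2],"yaw":0},{"linear":[0,0,0],"yaw":0},{"linear":[0,0,0],"yaw":0},{"linear":[0,0,0],"yaw":0}]' >/dev/null
python3 d.py 438.9 65 54 9
```

```text
t 25.07 pos [439.3  65.6  75. ] rpy [180.   -0.    8.9] F [ 0.7 -0.5 -0.6] open 34.9 gf 5.3
yaw rad -0.001 | now-axes [-0.5, 0.5, 21.0] | after-yaw axes [-0.5, 0.5, 21.0] j6 85
t 25.95 pos [439.2  65.6  54.9] rpy [180.   -0.    8.9] F [ 0.6 -0.4 -1.2] open 35.1 gf 5.3
yaw rad -0.001 | now-axes [-0.4, 0.5, 0.9] | after-yaw axes [-0.4, 0.5, 0.9] j6 85
```

```bash
python3 -m crank '[{"linear":[0,0,1],"yaw":0},{"linear":[0,0,0],"yaw":0},{"linear":[0,0,0],"yaw":0}]' >/dev/null
python3 -m crank '[{"linear":[0,0,0],"yaw":0},{"linear":[0,0,0],"yaw":0},{"linear":[0,0,0],"yaw":0},{"linear":[0,0,0],"yaw":0},{"linear":[0,0,0],"yaw":0},{"linear":[0,0,0],"yaw":0},{"linear":[0,0,0],"yaw":0},{"linear":[0,0,0],"yaw":0}]' 1 20 >/dev/null
python3 d.py 438.9 65 54 9
python3 -m crank '[{"linear":[0,0,-10],"yaw":0},{"linear":[0,0,-20],"yaw":0},{"linear":[0,0,-30],"yaw":0},{"linear":[0,0,-30],"yaw":0},{"linear":[0,0,-30],"yaw":0},{"linear":[0,0,-30],"yaw":0},{"linear":[0,0,-30],"yaw":0},{"linear":[0,30,0],"yaw":0},{"linear":[0,40,0],"yaw":0},{"linear":[0,40,0],"yaw":0},{"linear":[0,40,0],"yaw":0},{"linear":[0,40,0],"yaw":0}]' >/dev/null
python3 -m crank '[{"linear":[0,0,0],"yaw":0},{"linear":[0,0,0],"yaw":0},{"linear":[0,0,0],"yaw":0}]' >/dev/null
python3 d.py 438.9 65 54 9
python3 - <<'E'
from h import *
t=capture("top");i=t["img"];P=cloud(t);s=capture("side")["img"]
m=(np.hypot(P[...,0]-439,P[...,1]-65)<50)&(P[...,2]>95);print(m.sum(),P[m].mean(0),np.percentile(P[m][:,2],95))
cv2.imwrite("pics/g.png",np.hstack([cv2.resize(i[190:270,220:310],(450,400),interpolation=2),cv2.resize(s[180:260,260:330],(350,400),interpolation=2)]))
E
```

```text
t 27.32 pos [439.   65.6  53.6] rpy [-180.     0.     8.9] F [ 0.2 -0.3  0.9] open 87.7 gf 0.0
yaw rad -0.001 | now-axes [-0.2, 0.5, -0.4] | after-yaw axes [-0.2, 0.5, -0.4] j6 85
t 29.2 pos [ 468.6 -121.2  234.1] rpy [-180.   -0.    9.] F [ 1.1 -0.1  0.6] open 87.9 gf 0.0
yaw rad 0.0 | now-axes [-0.1, -188.5, 180.1] | after-yaw axes [-0.2, -188.5, 180.1] j6 62
87 [438.95881829  64.57691403 105.50149064] 110.46514195796402
```

View pics/g.png

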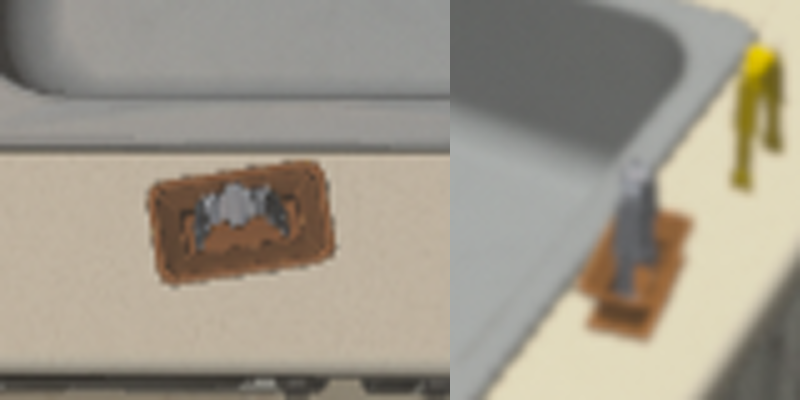

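The tongs stand upright and released in their holder, at (238,205) in the top crop and (635,220) in the side crop. The robot is clear of everything, so I'm handing in.

```bash
python3 -c "
from rig import sign_off
print(sign_off())"
```

```text
the job is handed in; nothing more can be done
None
```

The job is handed in at about 29 s with no verdict returned: the tongs stand released in their holder and I dropped the sugar lump into the striped mug, but the drink hides it, so I could only confirm that it left the tips and lay nowhere else in the top view.

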